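# Trial-run a new spice grinder in its carton

### The job

Fold both half-open short flaps of the carton on the stall table outwards, well back past upright so they lean clear of the opening, leaving the things around the carton where they are. Then trial-run the spice grinder that stands inside at slow speed: with the fingertips press the spring-loaded plunger on its top down to half of its 24 mm travel (12 mm), never to the bottom, and keep it there for at least three seconds. Finish while still holding it half-way down: do not let go at the end.

Things in the scene. Friction and masses are not known exactly. Their poses are not given: they have to be found in the camera images.
- carton: open-topped cardboard shipping carton, fixed to the table: 200 mm along its x, 300 mm along its y, 150 mm high, walls and floor 5 mm thick. Origin: centre of its underside, on the table; z up. It may be turned up to 0.3 rad. Its two long flaps already hang open outside the +x and -x walls, reaching up to 45 mm out from them. Its two short flaps (see joints) stand ajar over the +y and -y ends and leave a gap of at least 180 mm between their free edges
- flap_left (a joint): angle (rad) of the short cardboard flap hinged on the rim of the carton's +y wall: 194 mm wide, 100 mm hinge to free edge, 4 mm thick. 0 = flat over the opening, 1.57 = upright, 3.14 = level outwards, stops at 3.8. Starts at 0.95 to 1.3. A stiff crease: it stays where it is left, swings with under 1 N. A finger moved outwards and a little upwards from between the flaps swings it over
- flap_right (a joint): the same for the like flap hinged on the rim of the carton's -y wall
- flap_left_hinge (a point): middle of the left flap's hinge line, on the rim of the carton's +y wall (150 mm above the table, 150 mm from the carton's middle)
- flap_right_hinge (a point): middle of the right flap's hinge line, on the rim of the carton's -y wall (150 mm above the table, 150 mm from the carton's middle)
- flap_left_edge (a point): middle of the left flap's free edge, 100 mm from its hinge; it moves with the flap
- flap_right_edge (a point): middle of the right flap's free edge, 100 mm from its hinge; it moves with the flap
- plunger_top (a point): centre of the flat top of the grinder's plunger, a plain upright steel cylinder 42 mm in diameter standing 30 mm proud of the middle of the white round grinder (100 mm in diameter, 94 mm high, fixed in the carton). Unpressed it is 129 mm above the table, 21 mm below the carton's rim. A thin rubber ring round the plunger comes level with the grinder's top edge at about half-way, 18 mm under the plunger's top
- plunger (a joint): how far the plunger is pressed straight down, in m: 0 = up, 0.012 = half-way, 0.024 = at the bottom. Spring: starts to move at 3 N, 7 N at half-way, 11 N at the bottom; it springs up when let go
- mortar: bystander: round terracotta mortar bowl, 150 mm across, 75 mm high, loose on the table; origin at the centre of its underside
- pestle: bystander: wooden pestle standing upright, loose, up to 40 mm in diameter, 190 mm tall; origin at the centre of its underside
- spice_jar: bystander: glass spice jar, 60 mm in diameter, 85 mm high, loose; origin at the centre of its underside

How it is judged:
By the outcome, as a careful person would: the job done as asked, in the order asked, and still so for the second after the job is handed in, while the arm keeps its last pose, push and grip.
It also fails if it takes over 64 s, if anything falls off the work surface, if the arm or the gripper's body presses on something with over 40 N, if the wrist force passes 120 N, or if a joint passes its speed limit or range.

### The arm

A 7-joint arm with a two-finger parallel gripper is mounted at the origin on the work surface. World frame = base frame: x ahead of the robot, y to its left, z up, the work surface at z = 0. Lengths are in mm, angles in rad, forces in N, time in s.
With the tool pointing down it reaches from about 425 to 950 mm from the base axis. Payload 16.7 kg.
Tool frame: the origin (TCP) lies midway between the tips of the shut fingers; the grasp point (between the pads) lies 19 mm behind it; z points along the fingers, y is the line along which they close (so a half turn about z gives the same grasp; the last joint's range is limited). The gripper opens to 94 mm and grips with 3 to 60 N. Pads are 16 mm wide; open, the fingers measure 119 mm over their backs; the gripper's body (75 mm by 177 mm) begins 78 mm behind the grasp point.
Start: joints at [0.985, 0.426, 0.074, 1.606, -0.034, 1.111, -0.067], TCP at [285.519, -611.599, 205.467] pointing down, gripper open.
Joint ranges: [-2.85, 2.85], [-0.5, 2.14], [-1.23, 1.37], [0.21, 2.46], [-1.02, 4.16], [0.16, 2.05], [-2.73, 2.73]. Speed limits (rad/s): [1.89, 1.89, 2.39, 2.39, 3.01, 3.01, 3.01].

### API

Orientations are given as a unit quaternion [w, x, y, z].
In Python, from rig import robot, viewer, ticket, finder gives the robot as it stands.
- The arm moves only by the tool send_rows, never from a script. Its argument "rows" is text: rows parted by semicolons, each of 7 numbers parted by spaces: the closure, from -1 (fully open) to 1 (shut), then the shift along the tool's x, y, z in cm, then the turn, a rotation vector about the tool's x, y, z in rad. In form: gripper tx ty tz ax ay az; .... A call has exactly 10 rows; each row is the pose to reach, as a shift and turn from the pose commanded when the call began, along the tool's axes at that moment; what a row does not reach only later rows make up. A row lasts 1/10 s, in which the tool goes at most 50 mm and 8.59 degrees, less where a joint would pass 70% of its speed; a pose out of reach is approached as far as the arm can. A call with a gripper value outside its range is refused whole. The fingers move at their own pace and stop on an object; the grip force is fixed at half the most. Time passes only in rows, so rows that repeat a pose let the fingers close, or fill a call up. It gives the time, the measured TCP pose, the force, the opening and the grip force at its end, in the units of the state.
- robot.observe(): the state, without advancing time (a new reading comes with each control period).
- viewer.grab_frame(name): name is "side" or "top" or "wrist"; returns a dict with "image" (384x512x3 uint8, red, green, blue), "K" (3x3 intrinsics, pixels), "R" (3x3) and "t" (3): a world point X has camera coordinates R X + t; the wrist camera has in their place "hand_eye" (4x4, takes a point from camera to tool coordinates, whose origin is the TCP and whose axes are the flange's). Camera axes: x right, y down, z forward; pixel columns grow to the right and rows downward; lengths in mm; the calibration is good to about 2 mm. A picture is of the moment at which its call begins: read the wrist's pose just before it. There is no depth.
- ticket.close_job(): hands the job in; it is judged then, once.
Trained networks look in a picture, given as the dict that the camera call returned (one of the last four; its "shot" number tells which), for a name from the list of things; names that differ only in an ending like _2 or _b are one class to them, and where a whole thing is asked for, a point or a joint stands for the part that bears it (a point fixed in the world has none). Each returns a list of dicts, best first, with "p" (0 to 1); they miss things now and then, are a little off and sometimes report something else, mostly with a low value. They report only what shows in the picture. A call takes as long as a camera call.
- finder.trace(picture, thing): "mask" (384x512 bool, what is visible of it) and "pixel" ([row, column] in pixels, amid what is visible of it).
The state is a dict: "time": time; "joint_pos": joint angles; "dq": joint speeds; "tau": joint torques, N m; "ee_pos": TCP position; "eef_rot": TCP orientation; "ft_force": force on the tool from outside, world axes, zero at the start; "ft_torque": the same for the moment, N m; "width": opening from 0.0 (shut) to 1.0 (fully open); "gripper_force": force on a finger pad.
Only numpy, scipy, OpenCV 4.12 (cv2) and the standard library are available. Lean on these libraries where they do the work, as an engineer would, in place of code of your own. Each camera call takes 0.05 s, during which the arm holds its last target. There are 200 camera calls.

## Working session

There is one attempt and no reset: what is moved stays moved. The work goes in short steps, Python scripts to look and compute and a tool call to move; the robot and the scene stay as the last step left them, time stands still between calls to the robot, and variables do not carry over. Pictures are saved under pics/ and viewed, at most 10 in all, crops included, and the job is handed in when it is done.

Besides the shell and the picture viewer there is one more tool, called by a JSON object that holds its "method" and its "body". send_rows: Moves the arm, as the interface text tells. Its arguments: {"type":"object","properties":{"rows":{"type":"string"}},"required":["rows"]}

```bash
mkdir -p pics
cat > h.py <<'E'
import numpy as np,cv2
from rig import robot,viewer,ticket,finder
def save(f,n): cv2.imwrite('pics/'+n,cv2.cvtColor(f['image'],cv2.COLOR_RGB2BGR))
E
python3 - <<'E'
from h import *
ims=[]
for c in ['side','top']:
    f=viewer.grab_frame(c); ims.append(f['image'])
    print(c,f['K'].round(1).tolist(),f['R'].round(4).tolist(),f['t'].round(1).tolist())
    for n in ['carton','flap_left','flap_right','flap_left_edge','flap_right_edge','flap_left_hinge','flap_right_hinge','plunger_top','mortar','pestle','spice_jar']:
        try:
            r=finder.trace(f,n)
            for d in r[:2]: 
                ys,xs=np.where(d['mask']);print(n,round(d['p'],2),np.round(d['pixel'],1),len(xs),xs.min(),xs.max(),ys.min(),ys.max())
        except Exception as e: print(n,e)
    save(f,c+'0.png')
s=robot.observe();print(s)
E
```

```text
side [[384.9, 0.0, 255.2], [0.0, 384.9, 186.8], [0.0, 0.0, 1.0]] [[-0.9267, -0.3758, -0.0082], [-0.2702, 0.6812, -0.6804], [0.2613, -0.6283, -0.7327]] [436.7, 215.9, 1273.7]
carton 0.73 [177.1 241.6] 6605 194 289 121 227
flap_right 0.75 [130.6 252.8] 535 226 279 121 141
flap_right 0.51 [118.8 263.8] 220 259 271 109 128
flap_left_edge 0.6 [180.3 224.1] 1752 198 258 158 200
flap_right_edge 0.57 [130.9 252.6] 526 226 279 121 141
flap_left_hinge 0.59 [180.3 228.9] 1707 199 257 158 199
flap_right_hinge 0.63 [128.  250.9] 457 227 278 122 140
mortar 0.72 [322.3 205.7] 2343 177 231 298 351
pestle 0.89 [291.8 147.2] 515 131 156 274 314
spice_jar 0.51 [121.3 264.3] 245 258 271 109 129
top [[450.0, 0.0, 247.2], [0.0, 450.0, 185.0], [0.0, 0.0, 1.0]] [[0.0233, -0.9994, 0.0245], [-0.9946, -0.0257, -0.1005], [0.1011, -0.022, -0.9946]] [-49.6, 494.4, 1408.5]
carton 0.91 [168.2 252.1] 8722 206 314 119 213
carton 0.33 [159.1 219.7] 1362 207 229 124 195
flap_left 0.9 [160.8 218.5] 1409 207 228 124 195
flap_right 0.79 [156.5 307.3] 951 296 313 121 191
flap_right 0.17 [160.2 216.7] 1463 206 229 124 196
f
[... 552 characters left out ...]
50572,  0.42606941,  0.07390851,  1.60600149, -0.03411099,
        1.11079421, -0.06711   ]), 'dq': array([-5.28552762e-04, -1.54130177e-03,  2.50955065e-03, -1.86978529e-05,
        5.12068468e-04,  1.81429090e-03, -9.01716195e-04]), 'tau': array([-1.75020828e-03, -9.35545206e+01,  3.66166547e+00, -4.54550564e+01,
       -4.92405868e-02,  1.32253396e-02,  1.63135642e-04]), 'ee_pos': array([ 285.51530436, -611.6046553 ,  205.48680009]), 'eef_rot': array([-1.23082199e-05,  9.76255104e-01,  2.16624031e-01,  1.76957172e-05]), 'ft_force': array([-0.04219817,  0.1640177 , -0.11533257]), 'ft_torque': array([-0.03208221,  0.04720807,  0.03916836]), 'gripper_force': 0.0, 'width': 0.9945153069247882}
```

```bash
ls pics
```

```text
side0.png
top0.png
```

View pics/top0.png

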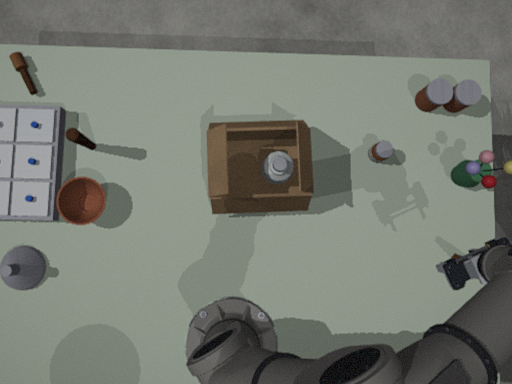

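View pics/side0.png

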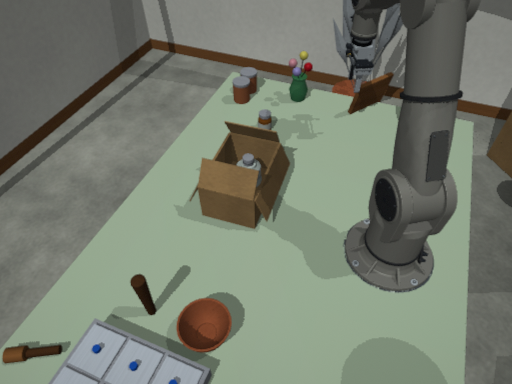

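The top view shows the carton at cols 206–314, rows 119–213. The grinder plunger is near (278,165), the jar is to the right at (380,151), and the mortar and pestle are to the left. I'll zoom in for the corners.

Run:
```python
import cv2
a=cv2.imread('pics/top0.png')[110:222,195:325]
cv2.imwrite('pics/z1.png',cv2.convertScaleAbs(cv2.resize(a,(780,672)[:2] if 0 else (696,600),interpolation=cv2.INTER_CUBIC),alpha=1.7))
print(696/130,600/112)
```

```text
5.3538461538461535 5.357142857142857
```

View pics/z1.png

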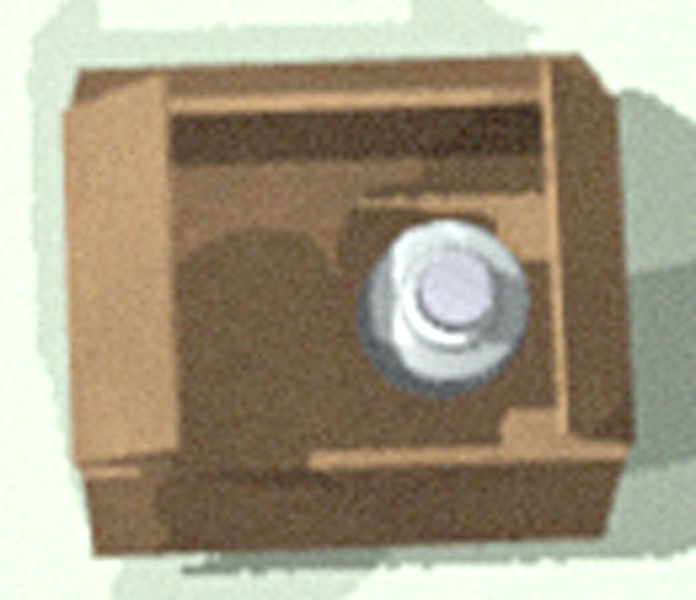

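The zoom shows the left flap with hinge corners (62,108) and (78,462) and free edge (163,72)–(180,452). The right flap has hinge (616,100)–(632,440) and free edge (547,57)–(560,435). The plunger top is at (455,288).

```bash
cat >> h.py <<'E'
def ray(f,px,z):
    d=f['R'].T@np.linalg.inv(f['K'])@[px[0],px[1],1]; c=-f['R'].T@f['t']
    return c+d*(z-c[2])/d[2]
def proj(f,X):
    p=(f['K']@(f['R']@np.atleast_2d(X).T+f['t'][:,None])).T
    return p[:,:2]/p[:,2:]
def flap(q,side,a,L=100):
    # points hinge(+x,-x), edge(+x,-x); side=+1 left
    c,s=np.cos(q[2]),np.sin(q[2]); R=np.array([[c,-s,0],[s,c,0],[0,0,1]])
    P=[]
    for l in (0,L):
        for x in (97,-97): P.append([x,side*(150-l*np.cos(a)),150+l*np.sin(a)])
    return np.array(P)@R.T+[q[0],q[1],0]
E
python3 - <<'E'
from h import *
from scipy.optimize import least_squares
f=viewer.grab_frame('top'); g=viewer.grab_frame('side')
z=lambda u,v:(195+u/5.354,110+v/5.357)
L=np.array([z(62,108),z(78,462),z(163,72),z(180,452)]);R=np.array([z(616,100),z(632,440),z(547,57),z(560,435)])
def res(q): return np.r_[(proj(f,flap(q,1,q[3]))-L).ravel(),(proj(f,flap(q,-1,q[4]))-R).ravel()]
r=least_squares(res,[650,0,0,1.1,1.1],x_scale=[100,100,.1,.1,.1],loss='soft_l1');q=r.x
print(q.round(3),res(q).round(1).tolist())
p=ray(f,z(455,288),129);print('plunger',p)
print('side px plunger',proj(g,p),'flaps',proj(g,flap(q,1,q[3])).round().tolist(),proj(g,flap(q,-1,q[4])).round().tolist())
for n,zz in(('spice_jar',43),('mortar',75),('pestle',190)):
    d=finder.trace(f,n)[0];print(n,ray(f,d['pixel'][::-1],zz))
c,s=np.cos(q[2]),np.sin(q[2]);print('plunger in carton',np.array([[c,s],[-s,c]])@(p[:2]-q[:2]))
E
```

```text
[ 5.52223e+02 -7.06280e+01  6.00000e-02  9.86000e-01  1.05500e+00] [1.2, 0.5, 0.1, 0.3, 0.5, -0.0, -0.4, -0.9, -0.7, -1.0, -0.3, 0.8, -0.5, 0.4, 0.5, -0.3]
plunger [ 550.90860029 -131.21768769  129.        ]
side px plunger [[248.17313344 156.66550194]] flaps [[198.0, 186.0], [253.0, 200.0], [202.0, 157.0], [259.0, 170.0]] [[231.0, 132.0], [279.0, 142.0], [224.0, 121.0], [276.0, 132.0]]
spice_jar [ 611.83957009 -459.51633096   43.        ]
mortar [421.79863309 455.52964878  75.        ]
pestle [611.48931964 446.00625035 190.        ]
plunger in carton [ -4.91667242 -60.40372283]
```

{"method": "send_rows", "body": {"rows": "1 0 0 -5 0 0 0;1 0 0 -10 0 0 0;1 3 -2.5 -12.5 0 0 0.1;1 7 -5.5 -12.5 0 0 0.2;1 11 -8.5 -12.5 0 0 0.3;1 15 -12 -12.5 0 0 0.377;1 19 -15 -12.5 0 0 0.377;1 23 -18 -12.5 0 0 0.377;1 27 -21.5 -12.5 0 0 0.377;1 31 -25 -12.5 0 0 0.377"}}

```text
time: 2.45
ee_pos: [457.3, -260.6, 330.8]
eef_rot: [0.0, 1.0, 0.03, 0.0]
ft_force: [1.1, 0.4, 0.7]
width: 0.184
gripper_force: 0.0
```

{"method": "send_rows", "body": {"rows": "1 2 -4 0 0 0 0;1 4 -8 0 0 0 0;1 6 -12 0 0 0 0;1 8.5 -16 0 0 0 0;1 10.2 -19.5 0 0 0 0;1 10.2 -20 -0 0 0 0;1 10.2 -20 4.5 0 0 0;1 10.2 -20 9 0 0 0;1 10.2 -20 13 0 0 0;1 10.2 -20 14.5 0 0 0"}}

```text
time: 3.45
ee_pos: [544.6, -57.4, 181.9]
eef_rot: [-0.0, 1.0, 0.03, -0.002]
ft_force: [0.0, 0.4, -0.3]
width: 0.005
gripper_force: 0.0
```

Run:
```python
from h import *
g=viewer.grab_frame('side');save(g,'s2.png')
s=robot.observe();print(s['ee_pos'],s['eef_rot'],s['ft_force'],s['joint_pos'].round(2))
```

```text
[544.36554495 -57.41255873 181.09429938] [-2.02662604e-04  9.99555425e-01  2.96882376e-02 -2.74227875e-03] [ 0.02707492  0.35560573 -2.10024799] [ 0.23  0.26 -0.28  1.9   0.09  1.   -1.6 ]
```

View pics/s2.png

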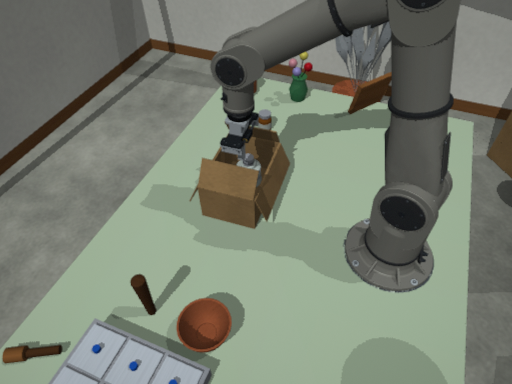

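{"method": "send_rows", "body": {"rows": "1 0 -3 0 0 0 0;1 0 -5.5 0 0 0 0;1 0 -7 0 0 0 0;1 0 -8.5 0 0 0 0;1 0 -10 0 0 0 0;1 0 -11.5 -0.3 0 0 0;1 0 -13 -0.5 0 0 0;1 0 -14.5 -0.5 0 0 0;1 0 -16 -0.5 0 0 0;1 0 -17 -0.5 0 0 0"}}

```text
time: 4.5
ee_pos: [536.5, 114.5, 190.6]
eef_rot: [-0.0, 1.0, 0.03, 0.0]
ft_force: [-0.4, -0.2, 0.3]
width: 0.006
gripper_force: 0.2
```

{"method": "send_rows", "body": {"rows": "1 0 -1 0 0 0 0;1 0 -2 0 0 0 0;1 0 -3 0 0 0 0;1 0 -4 0 0 0 0;1 0 -4.5 0 0 0 0;1 0 -4.5 0 0 0 0;1 0 -2 -4 0 0 0;1 0 1 -8 0 0 0;1 0 5 -9 0 0 0;1 0 9 -9 0 0 0"}}

```text
time: 5.5
ee_pos: [542.8, 21.4, 282.9]
eef_rot: [-0.0, 1.0, 0.03, 0.002]
ft_force: [-0.6, -0.1, -0.9]
width: 0.004
gripper_force: 0.0
```

Run:
```python
from h import *
g=viewer.grab_frame('side');save(g,'s3.png')
s=robot.observe();print(s['ee_pos'],s['eef_rot'],s['ft_force'],s['joint_pos'].round(2))
```

```text
[542.57523661  13.8746796  281.55780099] [1.26708416e-03 9.99651692e-01 2.63460916e-02 8.79425124e-04] [ 0.78338342 -8.37496904 -0.01823059] [ 0.13  0.16 -0.31  1.79  0.06  1.19 -1.72]
```

View pics/s3.png

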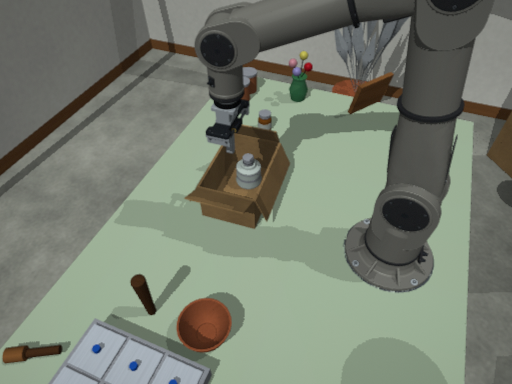

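The left flap now lies outwards. Next, the right flap.

{"method": "send_rows", "body": {"rows": "1 0 3.5 0 0 0 0;1 0 7 1 0 0 0;1 0 8 5 0 0 0;1 0 8.5 8 0 0 0;1 0 9 9.8 0 0 0;1 0 10.5 9.8 0 0 0;1 0 12.5 9.8 0 0 0;1 0 14.5 9.8 0 0 0;1 0 16 9.8 0 0 0;1 0 17.5 9.8 0 0 0"}}

```text
time: 6.55
ee_pos: [552.8, -153.1, 183.4]
eef_rot: [0.0, 1.0, 0.03, 0.001]
ft_force: [0.8, 0.1, 0.9]
width: 0.004
gripper_force: 0.0
```

{"method": "send_rows", "body": {"rows": "1 0 1.5 0 0 0 0;1 0 3 0 0 0 0;1 0 4.5 -0.3 0 0 0;1 0 6 -0.5 0 0 0;1 0 7.5 -0.5 0 0 0;1 0 9 -0.5 0 0 0;1 0 10.5 -0.5 0 0 0;1 0 12 -0.5 0 0 0;1 0 13.5 -0.5 0 0 0;1 0 14.5 -0.5 0 0 0"}}

```text
time: 7.55
ee_pos: [561.0, -298.2, 187.4]
eef_rot: [0.0, 1.0, 0.029, -0.0]
ft_force: [-0.0, 0.3, 0.0]
width: 0.007
gripper_force: 0.1
```

{"method": "send_rows", "body": {"rows": "1 0 0 0 0 0 0;1 0 -2 -4 0 0 0;1 0 -4 -8 0 0 0;1 0 -7 -10 0 0 0;1 0 -11 -10 0 0 0;1 0 -14 -10 0 0 0;1 0 -14 -10 0 0 0;1 0 -14 -10 0 0 0;1 0 -14 -10 0 0 0;1 0 -14 -10 0 0 0"}}

```text
time: 8.55
ee_pos: [552.6, -157.7, 287.3]
eef_rot: [0.0, 1.0, 0.029, -0.0]
ft_force: [0.4, 0.5, 0.4]
width: 0.007
gripper_force: 0.0
```

Run:
```python
from h import *
g=viewer.grab_frame('side');save(g,'s4.png')
s=robot.observe();print(s['ee_pos'],s['eef_rot'],s['ft_force'],s['joint_pos'].round(2))
w=viewer.grab_frame('wrist'); t=viewer.grab_frame('top'); save(w,'w4.png'); save(t,'t4.png')
m=np.hstack([w['image'],g['image']]);m=cv2.resize(m,(800,300));cv2.imwrite('pics/m4.png',m[...,::-1])
print(w['K'].tolist(),w['hand_eye'].round(3).tolist())
for n in ['plunger_top','plunger']:
    for d in finder.trace(w,n)[:2]:
        ys,xs=np.where(d['mask']);print(n,d['p'],d['pixel'],xs.min(),xs.max(),ys.min(),ys.max())
```

```text
[ 552.61110725 -157.60571714  287.27728318] [-2.68505977e-05  9.99574538e-01  2.91670150e-02 -1.67635439e-04] [ 0.75563471  0.24269472 -0.02451994] [ 0.35  0.21 -0.22  1.72  0.05  1.21 -1.39]
[[316.2518562293676, 0.0, 260.5906364609768], [0.0, 316.2518562293676, 194.0974299752821], [0.0, 0.0, 1.0]] [[0.001, -0.969, -0.248, 72.236], [1.0, 0.001, -0.001, 0.876], [0.001, -0.248, 0.969, -179.514], [0.0, 0.0, 0.0, 1.0]]
plunger_top 0.78 [181.4, 231.7] 218 256 158 197
plunger_top 0.2 [201.1, 13.8] 0 42 81 272
plunger 0.89 [174.4, 234.1] 218 256 157 197
```

View pics/m4.png

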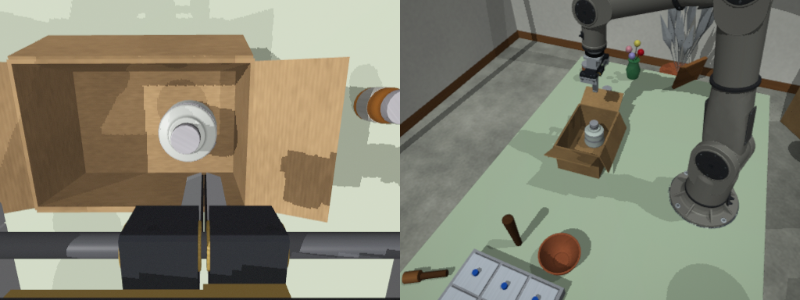

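Run:
```python
from h import *
from scipy.spatial.transform import Rotation as Ro
s=robot.observe();w=viewer.grab_frame('wrist')
d=finder.trace(w,'plunger_top')[0];(cx,cy),_,_=cv2.fitEllipse(cv2.findContours(d['mask'].astype('uint8'),0,1)[0][0])
q=s['eef_rot'];R=Ro.from_quat([q[1],q[2],q[3],q[0]]).as_matrix();H=w['hand_eye']
for u,v in((cx,cy),(236,176)):
    r=R@H[:3,:3]@np.linalg.inv(w['K'])@[u,v,1];c=R@H[:3,3]+s['ee_pos'];p=c+r*(129-c[2])/r[2]
    e=R.T@(p-s['ee_pos']);print(u,v,p.round(1),'tool shift cm',(e/10).round(2))
```

```text
237.80271911621094 177.4544219970703 [ 555.7 -132.6  129. ] tool shift cm [ 0.45 -2.42 15.83]
236 176 [ 557.2 -130.5  129. ] tool shift cm [ 0.61 -2.61 15.83]
```

{"method": "send_rows", "body": {"rows": "1 0.1 -1 2 0 0 0;1 0.2 -2 5 0 0 0;1 0.25 -2.5 9 0 0 0;1 0.25 -2.5 12 0 0 0;1 0.25 -2.5 13.5 0 0 0;1 0.25 -2.5 14.3 0 0 0;1 0.25 -2.5 14.8 0 0 0;1 0.25 -2.5 15.2 0 0 0;1 0.25 -2.5 15.2 0 0 0;1 0.25 -2.5 15.2 0 0 0"}}

```text
time: 9.9
ee_pos: [554.1, -131.7, 136.2]
eef_rot: [0.0, 1.0, 0.03, 0.0]
ft_force: [0.7, 0.3, -0.7]
width: 0.006
gripper_force: 0.0
```

{"method": "send_rows", "body": {"rows": "1 0 0 0.1 0 0 0;1 0 0 0.2 0 0 0;1 0 0 0.3 0 0 0;1 0 0 0.4 0 0 0;1 0 0 0.5 0 0 0;1 0 0 0.6 0 0 0;1 0 0 0.7 0 0 0;1 0 0 0.8 0 0 0;1 0 0 0.8 0 0 0;1 0 0 0.8 0 0 0"}}

```text
time: 10.9
ee_pos: [553.8, -131.6, 127.6]
eef_rot: [-0.0, 1.0, 0.03, 0.0]
ft_force: [-0.9, -0.3, 3.2]
width: 0.012
gripper_force: 1.6
```

Run:
```python
from h import *
w=viewer.grab_frame('wrist');save(w,'w5.png')
F=[]
for i in range(3): 
    s=robot.observe();F.append(s['ft_force']);viewer.grab_frame('side')
print(s['ee_pos'],np.round(F,1).tolist(),s['tau'].round(1))
```

```text
[ 553.7132213  -131.55228558  127.53621731] [[-0.2, -0.2, 3.0], [-0.5, 0.4, 2.0], [-1.3, 0.9, 3.2]] [ -0.  -77.8  -1.9 -38.9   0.   -0.4   0. ]
```

View pics/w5.png

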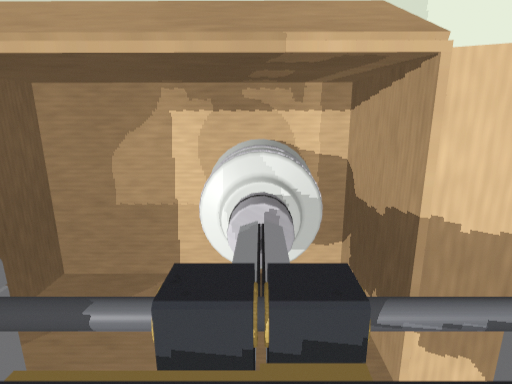

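The fingertips touch the plunger top, centred at about (260,225). I'll press slowly to about z=117.

{"method": "send_rows", "body": {"rows": "1 0 0 0.1 0 0 0;1 0 0 0.2 0 0 0;1 0 0 0.3 0 0 0;1 0 0 0.4 0 0 0;1 0 0 0.5 0 0 0;1 0 0 0.6 0 0 0;1 0 0 0.7 0 0 0;1 0 0 0.8 0 0 0;1 0 0 0.9 0 0 0;1 0 0 1 0 0 0"}}

```text
time: 12.1
ee_pos: [553.8, -131.6, 117.5]
eef_rot: [0.0, 1.0, 0.03, 0.0]
ft_force: [-1.1, 0.3, 6.6]
width: 0.007
gripper_force: 3.3
```

Run:
```python
from h import *
F=[];Z=[]
for i in range(8): 
    w=viewer.grab_frame('side' if i<7 else 'wrist');s=robot.observe();F.append(s['ft_force'][2]);Z.append(s['ee_pos'][2])
save(w,'w6.png');print(s['time'],np.round(Z,2),np.round(F,1),np.mean(F))
```

```text
12.5 [117.4  117.49 117.55 117.57 117.57 117.58 117.58 117.58] [6.3 6.  7.3 6.4 6.  6.7 5.7 6.1] 6.317095602189615
```

View pics/w6.png

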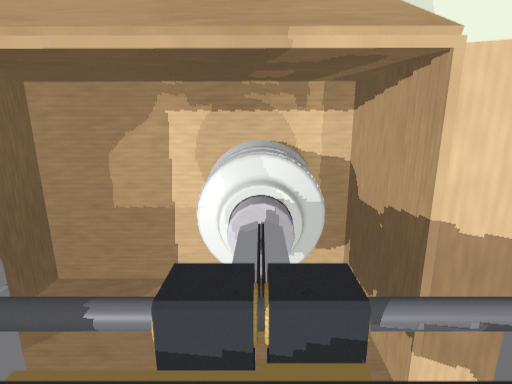

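Position says 11.4 mm and force says about 10 mm, so I'll press 1 mm more and hold.

{"method": "send_rows", "body": {"rows": "1 0 0 0.05 0 0 0;1 0 0 0.1 0 0 0;1 0 0 0.1 0 0 0;1 0 0 0.1 0 0 0;1 0 0 0.1 0 0 0;1 0 0 0.1 0 0 0;1 0 0 0.1 0 0 0;1 0 0 0.1 0 0 0;1 0 0 0.1 0 0 0;1 0 0 0.1 0 0 0"}}

```text
time: 13.5
ee_pos: [553.8, -131.6, 116.6]
eef_rot: [0.0, 1.0, 0.03, 0.0]
ft_force: [-1.9, 0.4, 7.2]
width: 0.006
gripper_force: 3.4
```

{"method": "send_rows", "body": {"rows": "1 0 0 0 0 0 0;1 0 0 0 0 0 0;1 0 0 0 0 0 0;1 0 0 0 0 0 0;1 0 0 0 0 0 0;1 0 0 0 0 0 0;1 0 0 0 0 0 0;1 0 0 0 0 0 0;1 0 0 0 0 0 0;1 0 0 0 0 0 0"}}

```text
time: 14.5
ee_pos: [553.8, -131.6, 116.6]
eef_rot: [0.0, 1.0, 0.03, 0.0]
ft_force: [-1.4, 0.5, 7.2]
width: 0.006
gripper_force: 3.4
```

{"method": "send_rows", "body": {"rows": "1 0 0 0 0 0 0;1 0 0 0 0 0 0;1 0 0 0 0 0 0;1 0 0 0 0 0 0;1 0 0 0 0 0 0;1 0 0 0 0 0 0;1 0 0 0 0 0 0;1 0 0 0 0 0 0;1 0 0 0 0 0 0;1 0 0 0 0 0 0"}}

```text
time: 15.5
ee_pos: [553.8, -131.5, 116.6]
eef_rot: [-0.0, 1.0, 0.03, 0.0]
ft_force: [-2.0, -0.2, 7.1]
width: 0.006
gripper_force: 3.4
```

{"method": "send_rows", "body": {"rows": "1 0 0 0 0 0 0;1 0 0 0 0 0 0;1 0 0 0 0 0 0;1 0 0 0 0 0 0;1 0 0 0 0 0 0;1 0 0 0 0 0 0;1 0 0 0 0 0 0;1 0 0 0 0 0 0;1 0 0 0 0 0 0;1 0 0 0 0 0 0"}}

```text
time: 16.5
ee_pos: [553.8, -131.6, 116.6]
eef_rot: [-0.0, 1.0, 0.03, 0.0]
ft_force: [-1.7, 0.7, 6.5]
width: 0.009
gripper_force: 3.4
```

{"method": "send_rows", "body": {"rows": "1 0 0 0 0 0 0;1 0 0 0 0 0 0;1 0 0 0 0 0 0;1 0 0 0 0 0 0;1 0 0 0 0 0 0;1 0 0 0 0 0 0;1 0 0 0 0 0 0;1 0 0 0 0 0 0;1 0 0 0 0 0 0;1 0 0 0 0 0 0"}}

```text
time: 17.5
ee_pos: [553.8, -131.6, 116.6]
eef_rot: [-0.0, 1.0, 0.03, 0.0]
ft_force: [-1.3, 0.1, 6.3]
width: 0.005
gripper_force: 3.4
```

Run:
```python
from h import *
F=[]
for i in range(10): 
    w=viewer.grab_frame('side');s=robot.observe();F.append(s['ft_force'][2])
t=viewer.grab_frame('top');cv2.imwrite('pics/m7.png',np.hstack([cv2.resize(w['image'],(400,300)),cv2.resize(t['image'],(400,300))])[...,::-1])
print(s['time'],s['ee_pos'],np.mean(F))
```

```text
18.0 [ 553.77490857 -131.5389233   116.61659932] 7.11210902834465
```

View pics/m7.png

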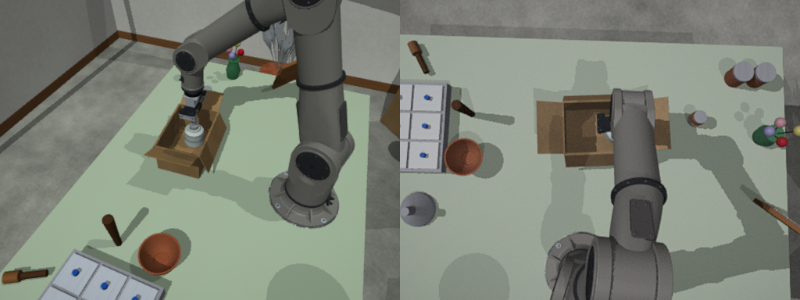

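Both flaps lie outwards, the bystanders haven't moved, and the plunger has been held for over 4 s at about 7.1 N with the tip at 116.6 mm, which is about half-way.

```bash
python3 -c "
from rig import ticket
print(ticket.close_job())"
```

```text
the job is handed in; nothing more can be done
None
```

I folded both short flaps outwards, well past upright. The plunger is still held about half-way down (roughly 12 mm, 7.1 N), after more than 4 s there, and the job is handed in; its verdict was not shown to me.

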